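# Free the interlocked drawer of a parts chest

## Robot

A 6-joint arm with a two-finger parallel gripper is mounted at the origin on the work surface. World frame = base frame: x ahead of the robot, y to its left, z up, the work surface at z = 0. Lengths are in m, angles in rad, forces in N, time in s.
With the tool pointing down it reaches from about 0.35 to 0.85 m from the base axis. Payload 8.1 kg.
Tool frame: the origin (TCP) lies on the centre line of the jaws, within the pads' length; the fingertips stand robot.tip_reach ahead of it and the grasp point (between the pads) lies 5 mm behind it (robot.tip_reach is the distance from the TCP to the fingertips, in m); z points along the fingers, y is the direction in which the jaws open and shut (so a half turn about z gives the same grasp; the last joint's range is limited). The gripper opens to 93 mm and grips with 3 to 60 N. Pads are 15 mm wide; open, the fingers measure 128 mm over their backs; the gripper's body (75 mm by 188 mm) begins 65 mm behind the grasp point.
Start: joints at [1.035, 0.13, 1.488, -0, 1.523, -0.085], TCP at [0.261, 0.54, 0.233] pointing down, gripper open.
Joint ranges: [-2.96, 2.96], [-0.89, 2.26], [0.02, 2.5], [-1.34, 4.48], [0, 2.73], [-2.66, 2.66]. Speed limits (rad/s): [2.39, 2.39, 2.79, 3.14, 3.14, 3.14].

## Interface

Orientations are given as a rotation vector (axis times angle).
In Python, from plant import sensors, read_camera, robot gives the robot as it stands.
- The arm moves only by the tool play_rows, never from a script. Its argument "series" is a list that holds one entry, the list of rows, each a list of 5 numbers: the closure, from -1 (fully open) to 1 (shut), then the shift along the world's x, y, z in m, then the turn about the world's z in rad. A call has 1 to 8 rows; each row is the pose to reach, as a shift and turn from the pose commanded when the call began; what a row does not reach only later rows make up. A row lasts 1/10 s, in which the tool goes at most 50 mm and 8.59 degrees, less where a joint would pass 70% of its speed; a pose out of reach is approached as far as the arm can. A call with a gripper value outside its range is refused whole. The fingers move at their own pace and stop on an object; "force" is the grip in N (left out, the last holds). Time passes only in rows, so rows that repeat a pose let the fingers close. It gives the time, the measured TCP pose, the force and the opening at its end, in the units of the state.
- sensors.read_state(): the state, without advancing time (a new reading comes with each control period).
- read_camera(name): name is "scene" or "top"; returns a dict with "color" (420x560x3 uint8, red, green, blue), "range_z" (420x560 float32, m along the optical axis (not along the pixel's ray), 0 where there is no reading), "intrinsics" (3x3 intrinsics, pixels), "rvec" (rotation vector, rad) and "tvec" (3), from world to camera coordinates, as OpenCV has them. Camera axes: x right, y down, z forward; pixel columns grow to the right and rows downward; lengths in m; the calibration is good to about 2 mm. A picture is of the moment at which its call begins.
- robot.close_job(): hands the job in, once; it reports no verdict.
The state is a dict: "t": time; "q": joint angles; "dq": joint speeds; "joint_torque": joint torques, N m; "tool_pos": TCP position; "orientation": TCP orientation; "force": force on the tool from outside, world axes, zero at the start; "wrist_torque": the same for the moment, N m; "opening": finger opening in m.
Only numpy, scipy, OpenCV 4.12 (cv2) and the standard library are available. Lean on these libraries where they do the work, as an engineer would, in place of code of your own. Each camera call takes 0.05 s, during which the arm holds its last target.

## Task

One drawer of the small three-drawer chest on the bench has been left open, and the chest lets only one drawer out at a time. Push the open drawer fully home so that the interlock frees the others, then pull out the drawer with the long bar handle by about 10 cm or more, leave it open and let go.

Things in the scene. Friction and masses are not known exactly. Their poses are not given: they have to be found in the camera images.
- ajar_drawer (a joint): How far the open drawer is out, m: 0 fully shut (hard stop), 0.15 open stop, starts at 0.06 to 0.13. About 1 N friction, no spring. One of two alike drawers with a round steel knob, in any bay; the other is shut. The grey chest (250 deep, 416 wide, 115 mm high, fixed, turned up to 11 degrees) has three black-fronted drawers side by side, 130 mm apart, facing the robot.
- bar_drawer (a joint): How far the drawer with the bar handle is out, m: 0 fully shut (its start), 0.15 open stop; 1 to 5 N to pull, most over the first 35 mm; stays where it is left. It may be in any of the three bays. While another drawer is well out the interlock stops it some 3 mm from shut; it comes free once the other is fully home.
- ajar_knob (a point): Centre of the front end of the open drawer's round steel knob; moves with the drawer. The knob's head is 30 mm across; its end stands 46 mm out from the drawer front, 83 mm above the bench (front's top at 101 mm). x points into the chest, the way a drawer shuts; opening is along -x; z up. A small bin, a can and a bottle stand on the chest's top, towards the back.
- bar_grip (a point): Middle of the bar handle, 83 mm above the bench; moves with the drawer. A level round steel bar 12 mm thick, 102 mm long, lying along y, on two 10 mm posts 80 mm apart; its centre is 48 mm out from the drawer front (42 mm free behind it). x points into the chest (shutting), opening is along -x, z up. It can be pinched from above by fingers closing along x.

How it is judged:
By the outcome, as a careful person would: the job done as asked, in the order asked, and still so for the second after the job is handed in, with the robot touching nothing.
It also fails if it takes over 42 s, if anything falls off the work surface, if the arm or the gripper's body presses on something with over 40 N, if the wrist force passes 120 N, or if a joint passes its speed limit or range.

## Working session

There is one attempt and no reset: what is moved stays moved. The work goes in short steps, Python scripts to look and compute and a tool call to move; the robot and the scene stay as the last step left them, time stands still between calls to the robot, and variables do not carry over. Pictures are saved under pics/ and viewed, and the job is handed in when it is done.

Besides the shell and the picture viewer there is one more tool, called after "Request:" by a JSON object that holds its "api" and its "payload". play_rows: Moves the arm, as the interface text tells. Its arguments: {"type":"object","properties":{"series":{"type":"array","items":{"type":"array","items":{"type":"array","items":{"type":"number"}}}},"force":{"type":"number"}},"required":["series"]}

```bash
ls; mkdir -p pics
python3 - <<'E'
from plant import sensors, read_camera, robot
import cv2, numpy as np
print(robot.tip_reach, sensors.read_state())
for n in ("scene","top"):
    c=read_camera(n); cv2.imwrite(f"pics/{n}0.png",c["color"][:,:,::-1]); np.savez(f"{n}0.npz",**c)
    R=cv2.Rodrigues(c["rvec"])[0]; print(n,c["intrinsics"],-R.T@np.ravel(c["tvec"]),R)
E
```

```text
pics
0.014 {'t': 0.0, 'q': array([ 1.03460062e+00,  1.31169138e-01,  1.48927561e+00,  2.20471379e-05,
        1.52299088e+00, -8.53897413e-02]), 'dq': array([ 0.00102504, -0.00027885, -0.00054985, -0.0010174 ,  0.00062815,
        0.00094767]), 'joint_torque': array([-1.39470307e-03, -5.59844148e+01, -4.91758311e+01,  7.66448211e-02,
        3.53428570e-02, -1.38616583e-04]), 'tool_pos': array([0.26110397, 0.53960616, 0.23158468]), 'orientation': array([-7.02014074e-01, -3.06155197e+00,  2.74515414e-03]), 'force': array([-0.17347755, -0.36845017, -0.37684727]), 'wrist_torque': array([-0.09208488, -0.01602633,  0.01760014]), 'opening': 0.09327085100742363}
scene [[456.27616206   0.         278.49473034]
 [  0.         456.27616206 201.54633952]
 [  0.           0.           1.        ]] [1.12173118 0.04259925 0.49468108] [[-0.0596937   0.99815622  0.01099168]
 [ 0.68665777  0.04905211 -0.72532406]
 [-0.72452589 -0.03574975 -0.68831983]]
top [[421.67730571   0.         272.142798  ]
 [  0.         421.67730571 214.65919152]
 [  0.           0.           1.        ]] [0.56585369 0.02511952 0.71452349] [[ 0.01217518 -0.99975896 -0.01827   ]
 [-0.98796521 -0.00920996 -0.15440184]
 [ 0.15419636  0.01992999 -0.9878392 ]]
```

View pics/scene0.png

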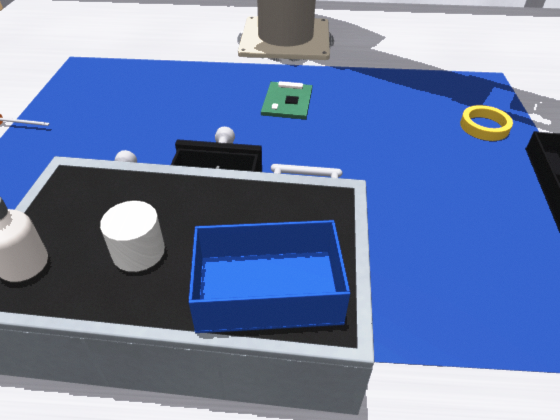

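View pics/top0.png

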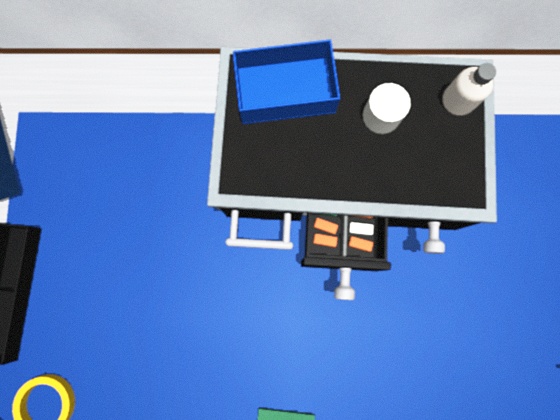

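The open drawer is the middle one, with its knob end at about top px (345,297). The bar handle is in the left (+y) bay, spanning px (228,242) to (291,246).

```bash
cat > h.py <<'E'
import numpy as np, cv2
def cloud(c):
    R=cv2.Rodrigues(c["rvec"])[0]; t=np.ravel(c["tvec"]); K=c["intrinsics"]; Z=c["range_z"]
    v,u=np.mgrid[:Z.shape[0],:Z.shape[1]]
    P=np.stack([(u-K[0,2])/K[0,0]*Z,(v-K[1,2])/K[1,1]*Z,Z],-1)
    return (P-t)@R
def px(c,u,v,z):
    R=cv2.Rodrigues(c["rvec"])[0]; t=np.ravel(c["tvec"]); K=c["intrinsics"]
    C=-R.T@t; d=R.T@np.array([(u-K[0,2])/K[0,0],(v-K[1,2])/K[1,1],1]); return C+d*(z-C[2])/d[2]
E
python3 - <<'E'
from h import *
c=dict(np.load("top0.npz")); P=cloud(c); 
np.set_printoptions(precision=4,suppress=True)
for u,v in [(232,243),(260,244),(287,245),(345,285),(345,292),(345,296),(434,247),(320,265),(375,267),(260,203),(440,214)]: print(u,v,P[v,u])
print("front edge",px(c,209,207,.115),px(c,495,221,.115))
print("bar",px(c,228,242,.083),px(c,291,246,.083),"knob",px(c,345,298,.083))
# front edge fit: top of chest points
m=(abs(P[...,2]-.115)<.005)
us=range(225,485,10); E=[]
for u in us:
    v=np.where(m[:215+10,u])[0].max(); E.append(P[v,u,:2])
E=np.array(E); k=np.polyfit(E[:,1],E[:,0],1); print(k,np.degrees(np.arctan(k[0])),np.std(E[:,0]-np.polyval(k,E[:,1])))
# bar points
Q=P[235:252,222:297].reshape(-1,3); Q=Q[(Q[:,2]>.075)&(Q[:,2]<.095)]
print(len(Q),Q.mean(0),Q.min(0),Q.max(0)); k=np.polyfit(Q[:,1],Q[:,0],1);print(k)
Q=P[275:302,328:362].reshape(-1,3); Q=Q[(Q[:,2]>.07)&(Q[:,2]<.105)]
print(len(Q),Q.mean(0),Q.min(0),Q.max(0))
s=dict(np.load("scene0.npz"));P=cloud(s)
Q=P[160:180,268:345].reshape(-1,3); Q=Q[(Q[:,2]>.075)&(Q[:,2]<.095)&(Q[:,0]<.7)]
print(len(Q),Q.mean(0),Q.min(0),Q.max(0));
Q=P[124:140,214:238].reshape(-1,3); Q=Q[(Q[:,2]>.07)&(Q[:,2]<.105)]
print(len(Q),Q.mean(0),Q.min(0),Q.max(0))
E
```

```text
232 243 [0.6203 0.0971 0.088 ]
260 244 [0.6193 0.0553 0.0877]
287 245 [0.6184 0.0151 0.086 ]
345 285 [ 0.5606 -0.0696  0.0907]
345 292 [ 0.5507 -0.0688  0.0947]
345 296 [ 0.5452 -0.068   0.0994]
434 247 [ 0.6169 -0.1987  0.0963]
320 265 [ 0.5888 -0.0327  0.0986]
375 267 [ 0.5869 -0.112   0.0982]
260 203 [0.6763 0.055  0.1151]
440 214 [ 0.6626 -0.2027  0.1149]
front edge [0.6698 0.1288 0.115 ] [ 0.6533 -0.2798  0.115 ]
bar [0.6222 0.1037 0.083 ] [0.6172 0.009  0.083 ] knob [ 0.5418 -0.0705  0.083 ]
[0.0488 0.6664] 2.7920431807172705 0.0002769011782461269
587 [0.6215 0.0553 0.0872] [0.6126 0.0061 0.0817] [0.6335 0.1067 0.0916]
[0.0278 0.62  ]
361 [ 0.5549 -0.0688  0.092 ] [ 0.5406 -0.0833  0.0777] [ 0.5751 -0.0552  0.0994]
603 [0.6245 0.0561 0.0857] [0.6151 0.0064 0.0773] [0.6389 0.1056 0.0905]
222 [ 0.5537 -0.0691  0.0916] [ 0.5405 -0.0845  0.0794] [ 0.5653 -0.056   0.0983]
```

Run:
```python
from h import *
from plant import sensors
st=sensors.read_state(); R=cv2.Rodrigues(st["orientation"])[0]; print(R.round(3))
c=dict(np.load("top0.npz")); P=cloud(c)
m=(P[...,2]>.125)&(P[...,0]>.6)
Q=P[m]
for a,b in [(-.3,-.22),(-.22,-.08),(-.08,.15)]:
    q=Q[(Q[:,1]>a)&(Q[:,1]<b)]; print(a,b,len(q),q.min(0),q.max(0))
import numpy as np
th=np.degrees(np.arctan2(R[1,1],R[0,1])); print("tool y yaw",th)
```

```text
[[-0.9    0.436 -0.001]
 [ 0.436  0.9   -0.001]
 [ 0.    -0.002 -1.   ]]
-0.3 -0.22 1335 [ 0.80961484 -0.25972263  0.12509139] [ 0.85768514 -0.22000103  0.20611631]
-0.22 -0.08 2059 [ 0.78185622 -0.21997726  0.12502715] [ 0.8506392  -0.09506305  0.17763225]
-0.08 0.15 3300 [ 0.79611054 -0.05529888  0.12504165] [0.90394437 0.09425876 0.16746127]
tool y yaw 64.17279490886403
```

Request:
{"api": "play_rows", "payload": {"series": [[[1,0.018,-0.048,0,-0.1],[1,0.036,-0.096,0,-0.2],[1,0.054,-0.144,0,-0.3],[1,0.072,-0.192,0,-0.4],[1,0.09,-0.24,0,-0.5],[1,0.108,-0.288,0,-0.6],[1,0.126,-0.336,0,-0.7],[1,0.144,-0.384,0,-0.8]]], "force": 40}}

```text
t: 0.9
tool_pos: [0.4018, 0.1636, 0.2324]
orientation: [-1.844, -2.544, -0.0]
force: [0.9, 1.6, 0.8]
opening: 0.0336
```

Request:
{"api": "play_rows", "payload": {"series": [[[1,0.018,-0.048,-0.02,-0.1],[1,0.036,-0.096,-0.04,-0.2],[1,0.054,-0.144,-0.06,-0.3],[1,0.072,-0.192,-0.09,-0.369],[1,0.084,-0.224,-0.12,-0.369],[1,0.084,-0.224,-0.15,-0.369],[1,0.084,-0.224,-0.15,-0.369],[1,0.084,-0.224,-0.15,-0.369]]]}}

```text
t: 1.7
tool_pos: [0.4846, -0.0582, 0.0818]
orientation: [-2.274, -2.163, 0.003]
force: [0.3, 0.1, 0.4]
opening: 0.0005
```

Run:
```python
from h import *
from plant import sensors,read_camera
st=sensors.read_state(); R=cv2.Rodrigues(st["orientation"])[0]; print(R[:,1].round(3),st)
c=read_camera("top"); cv2.imwrite("pics/top1.png",c["color"][:,:,::-1])
```

```text
[ 0.999 -0.05  -0.003] {'t': 1.7, 'q': array([-2.24847172e-01, -4.06863629e-02,  1.94951529e+00,  2.96656725e-04,
        1.23624729e+00, -1.74925697e-01]), 'dq': array([ 0.02629985, -0.04908825, -0.03488504,  0.00275111,  0.00550059,
        0.00150078]), 'joint_torque': array([ -1.1058113 , -40.00171423, -42.69752383,  -0.06293949,
        -0.12906556,  -0.09206608]), 'tool_pos': array([ 0.48459505, -0.05820739,  0.0818008 ]), 'orientation': array([-2.27408194, -2.16308661,  0.00265475]), 'force': array([0.29595432, 0.07097016, 0.37359419]), 'wrist_torque': array([-0.07427503,  0.0682709 ,  0.04940331]), 'opening': 0.0004683503024842278}
```

View pics/top1.png

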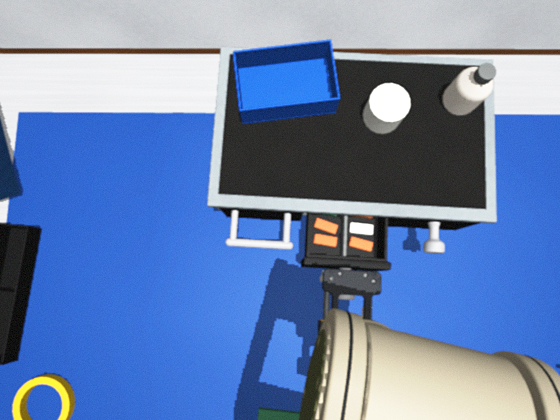

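Request:
{"api": "play_rows", "payload": {"series": [[[1,0.015,0,0,0],[1,0.025,-0.001,0,0],[1,0.035,-0.002,0,0],[1,0.045,-0.002,0,0],[1,0.055,-0.003,0,0],[1,0.065,-0.003,0,0],[1,0.075,-0.004,0,0],[1,0.075,-0.004,0,0]]]}}

```text
t: 2.55
tool_pos: [0.5623, -0.0626, 0.0827]
orientation: [2.275, 2.166, 0.001]
force: [-0.7, -0.1, -0.2]
opening: 0.0002
```

Run:
```python
from h import *
from plant import sensors,read_camera
c=read_camera("top"); cv2.imwrite("pics/top2.png",c["color"][:,:,::-1])
P=cloud(c); c0=dict(np.load("top0.npz"))
for u in (310,316,378,384): 
  col=P[:,u]; q=col[(col[:,2]>.094)&(col[:,2]<.104)&(col[:,0]<.68)]; print(u,q[:,0].min() if len(q) else None,q[:,1].mean() if len(q) else None)
print(sensors.read_state()["tool_pos"])
```

```text
310 0.6311216306687638 -0.018186056503689384
316 0.6310510183841962 -0.02700948275136482
378 None None
384 None None
[ 0.56167913 -0.06262502  0.08247132]
```

View pics/top2.png

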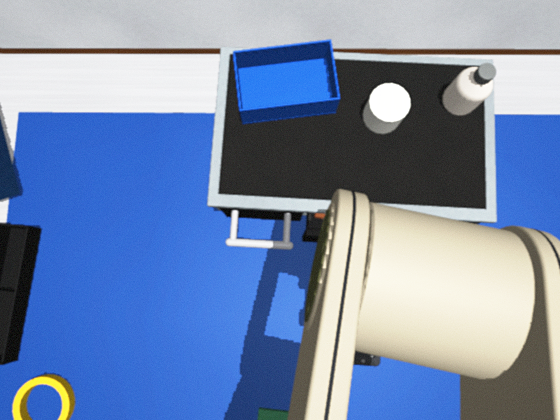

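Request:
{"api": "play_rows", "payload": {"series": [[[1,0.01,-0.001,0,0],[1,0.018,-0.001,0,0],[1,0.024,-0.001,0,0],[1,0.028,-0.001,0,0],[1,0.031,-0.002,0,0],[1,0.033,-0.002,0,0],[1,0.033,-0.002,0,0]]]}}

```text
t: 3.3
tool_pos: [0.5942, -0.0645, 0.0827]
orientation: [2.275, 2.166, 0.0]
force: [0.5, -0.5, 0.2]
opening: 0.0006
```

Request:
{"api": "play_rows", "payload": {"series": [[[1,0.002,0,0,0],[1,0.002,0,0,0]]]}}

```text
t: 3.5
tool_pos: [0.596, -0.0645, 0.0827]
orientation: [2.275, 2.166, 0.0]
force: [0.7, -0.1, 0.3]
opening: 0.0005
```

Request:
{"api": "play_rows", "payload": {"series": [[[1,0.002,0,0,0],[1,0.003,0,0,0],[1,0.003,0,0,0]]]}}

```text
t: 3.8
tool_pos: [0.599, -0.0645, 0.0827]
orientation: [2.275, 2.166, 0.0]
force: [-0.3, 0.1, -1.1]
opening: 0.0009
```

Request:
{"api": "play_rows", "payload": {"series": [[[1,0.001,0,0,0],[1,0.002,0,0,0],[1,0.002,0,0,0]]]}}

```text
t: 4.1
tool_pos: [0.6001, -0.0645, 0.0826]
orientation: [-2.274, -2.165, 0.002]
force: [-6.4, -0.0, 3.5]
opening: 0.0005
```

Request:
{"api": "play_rows", "payload": {"series": [[[1,0.001,0,0,0],[1,0.002,0,0,0],[1,0.002,0,0,0]]]}}

```text
t: 4.4
tool_pos: [0.6002, -0.0645, 0.0826]
orientation: [-2.272, -2.163, 0.007]
force: [-16.6, 0.6, 12.6]
opening: 0.0004
```

Run:
```python
from h import *
from plant import sensors,read_camera
c=read_camera("scene"); cv2.imwrite("pics/s3.png",c["color"][:,:,::-1])
print(sensors.read_state()["force"])
```

```text
[-17.1211265   -0.33617409  11.97869011]
```

View pics/s3.png

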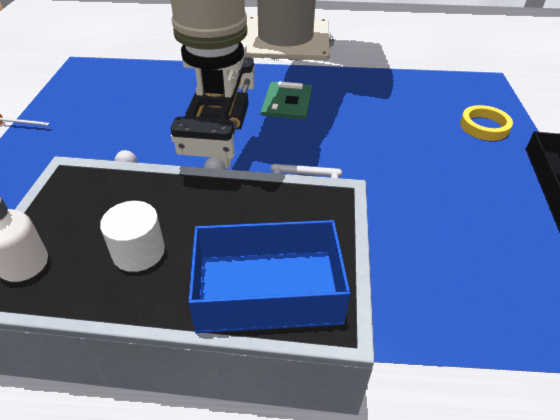

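Request:
{"api": "play_rows", "payload": {"series": [[[1,-0.03,0.001,0,0],[1,-0.05,0.002,0.03,0],[0.27,-0.05,0.002,0.08,0],[0.27,-0.03,0.04,0.1,0],[0.27,-0.01,0.08,0.1,0],[0.27,0.01,0.11,0.1,0],[0.27,0.017,0.1205,0.1,0],[0.27,0.017,0.1205,0.1,0]]]}}

```text
t: 5.25
tool_pos: [0.6202, 0.0575, 0.1823]
orientation: [-2.272, -2.169, 0.0]
force: [-1.1, -0.9, -0.5]
opening: 0.034
```

Request:
{"api": "play_rows", "payload": {"series": [[[0.27,0,0,0,0],[0.27,0,0,0,0]]]}}

```text
t: 5.45
tool_pos: [0.6193, 0.0547, 0.1824]
orientation: [-2.276, -2.165, 0.001]
force: [0.0, 0.2, 0.1]
opening: 0.034
```

Run:
```python
from h import *
from plant import sensors,read_camera
c=read_camera("scene"); cv2.imwrite("pics/s4.png",c["color"][:,:,::-1])
P=cloud(c)
Q=P[160:180,268:345].reshape(-1,3); Q=Q[(Q[:,2]>.075)&(Q[:,2]<.095)&(Q[:,0]<.7)]
print(len(Q),Q.mean(0),Q.min(0),Q.max(0));
for w in [(115,140),(205,230)]:
  Q=P[145:175,w[0]:w[1]].reshape(-1,3); Q=Q[(Q[:,2]>.07)&(Q[:,2]<.105)]; print(len(Q),Q.min(0),Q.max(0))
c=read_camera("top"); cv2.imwrite("pics/t4.png",c["color"][:,:,::-1])
print(sensors.read_state())
```

```text
604 [0.62456523 0.05622682 0.08575689] [0.61459675 0.00637695 0.07806185] [0.63905879 0.10544923 0.08973624]
199 [ 0.61102233 -0.21555855  0.07818384] [ 0.62949824 -0.18900533  0.09828182]
198 [ 0.61540254 -0.08758552  0.07924962] [ 0.6369937  -0.05950339  0.09823818]
{'t': 5.55, 'q': array([ 5.83603002e-03,  2.15812980e-01,  1.48455504e+00, -1.86494585e-04,
        1.44152952e+00,  5.64400858e-02]), 'dq': array([ 0.0024494 ,  0.00046808, -0.00417068,  0.00087604, -0.00121523,
        0.00185269]), 'joint_torque': array([ 2.47901380e-01, -5.93695915e+01, -4.83645952e+01,  8.79244809e-02,
        1.34678071e-02, -1.22475007e-02]), 'tool_pos': array([0.61942162, 0.05474866, 0.18259274]), 'orientation': array([-2.27685170e+00, -2.16450584e+00,  5.47923914e-04]), 'force': array([-0.63593969,  1.12090606,  0.59262537]), 'wrist_torque': array([-0.03368158,  0.07226028, -0.01922526]), 'opening': 0.03383359997592423}
```

View pics/s4.png

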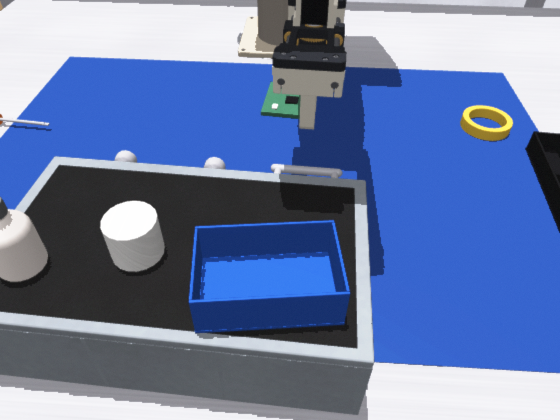

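View pics/t4.png

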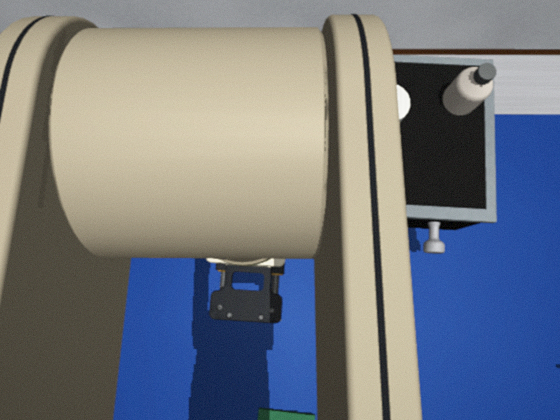

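The middle drawer now looks shut, with its knob level with the other knob. The open gripper is over the bar at about px (305,170), so I'll descend.

Request:
{"api": "play_rows", "payload": {"series": [[[0.27,0.001,0.001,-0.03,0],[0.27,0.001,0.001,-0.055,0],[0.27,0.001,0.001,-0.075,0],[0.27,0.001,0.001,-0.09,0],[0.27,0.001,0.001,-0.104,0],[0.27,0.001,0.001,-0.104,0]]]}}

```text
t: 6.15
tool_pos: [0.6194, 0.0566, 0.0764]
orientation: [-2.274, -2.164, 0.004]
force: [-0.1, -0.9, 0.1]
opening: 0.0341
```

Request:
{"api": "play_rows", "payload": {"series": [[[1,0,0,0,0],[1,0,0,0,0],[1,0,0,0,0],[1,0,0,0,0],[1,0,0,0,0]]], "force": 35}}

```text
t: 6.65
tool_pos: [0.6196, 0.0572, 0.0798]
orientation: [-2.274, -2.165, 0.003]
force: [-11.0, -0.2, 9.6]
opening: 0.0109
```

Request:
{"api": "play_rows", "payload": {"series": [[[1,-0.004,0,0,0],[1,-0.009,0,0,0],[1,-0.015,0.001,0,0],[1,-0.02,0.001,0,0],[1,-0.02,0.001,0,0]]]}}

```text
t: 7.15
tool_pos: [0.6008, 0.0581, 0.0798]
orientation: [2.274, 2.166, 0.001]
force: [-0.7, 0.1, 6.8]
opening: 0.011
```

Request:
{"api": "play_rows", "payload": {"series": [[[1,-0.012,0.001,0,0],[1,-0.025,0.001,0,0],[1,-0.038,0.002,0,0],[1,-0.051,0.0025,0,0],[1,-0.064,0.003,0,0],[1,-0.077,0.004,0,0],[1,-0.09,0.0045,0,0],[1,-0.1,0.005,0,0]]]}}

```text
t: 7.95
tool_pos: [0.5013, 0.0629, 0.0798]
orientation: [2.274, 2.165, 0.003]
force: [2.8, -0.3, 5.3]
opening: 0.0111
```

Request:
{"api": "play_rows", "payload": {"series": [[[1,-0.004,0,0,0],[1,-0.006,0,0,0],[1,-0.006,0,0,0]]]}}

```text
t: 8.25
tool_pos: [0.4951, 0.0632, 0.0797]
orientation: [2.274, 2.166, 0.002]
force: [-0.8, 0.9, 8.7]
opening: 0.0108
```

Run:
```python
from h import *
from plant import sensors,read_camera
c=read_camera("scene"); cv2.imwrite("pics/s5.png",c["color"][:,:,::-1])
s=sensors.read_state(); print(s["tool_pos"],s["force"],s["opening"])
```

```text
[0.49508036 0.06322096 0.07969915] [-1.07329848  1.18196095  9.20582949] 0.010779748932151164
```

View pics/s5.png

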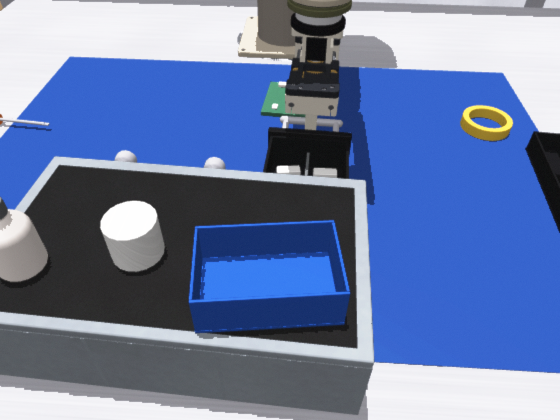

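The bar drawer is out about 12.5 cm, with its front at px (310,138), and both knob drawers are shut. Next I release and lift straight up.

Request:
{"api": "play_rows", "payload": {"series": [[[0.27,0,0,0,0],[0.27,0,0,0,0],[0.27,0,0,0,0],[0.27,0,0,0,0]]]}}

```text
t: 8.7
tool_pos: [0.4943, 0.063, 0.0782]
orientation: [-2.275, -2.166, 0.001]
force: [0.0, 0.9, 0.0]
opening: 0.0329
```

Request:
{"api": "play_rows", "payload": {"series": [[[0.27,0,0,0.02,0],[0.27,0,0,0.05,0],[0.27,0,0,0.09,0],[0.27,0,0,0.13,0],[0.27,-0.03,0,0.15,0],[0.27,-0.07,0,0.15,0],[0.27,-0.1,0,0.15,0],[0.27,-0.1,0,0.15,0]]]}}

```text
t: 9.5
tool_pos: [0.3925, 0.0632, 0.2285]
orientation: [-2.275, -2.167, 0.0]
force: [0.8, 0.3, 0.1]
opening: 0.034
```

Run:
```python
from h import *
from plant import sensors,read_camera
c=read_camera("scene"); cv2.imwrite("pics/s6.png",c["color"][:,:,::-1])
t=read_camera("top"); cv2.imwrite("pics/t6.png",t["color"][:,:,::-1])
P=cloud(c)
Q=P[110:135,275:350].reshape(-1,3); Q=Q[(Q[:,2]>.075)&(Q[:,2]<.095)&(Q[:,0]<.7)]
print(len(Q),np.median(Q,0),Q.min(0),Q.max(0))
for w in [(115,140),(205,230)]:
  Q=P[145:175,w[0]:w[1]].reshape(-1,3); Q=Q[(Q[:,2]>.07)&(Q[:,2]<.105)]; print(len(Q),Q.min(0),Q.max(0))
s=sensors.read_state(); print(s["t"],s["tool_pos"],s["force"],s["opening"])
```

```text
525 [0.5006011  0.06188026 0.08641984] [0.48944963 0.00770747 0.07546411] [0.55332577 0.11192609 0.09495534]
200 [ 0.60998735 -0.21600986  0.07850939] [ 0.63001271 -0.18907234  0.09801732]
198 [ 0.61679161 -0.08719533  0.07848967] [ 0.63635405 -0.0596467   0.09862147]
9.6 [0.39489641 0.06305749 0.22883548] [ 0.21200889 -0.61057342  0.31086686] 0.033670341165833555
```

View pics/s6.png

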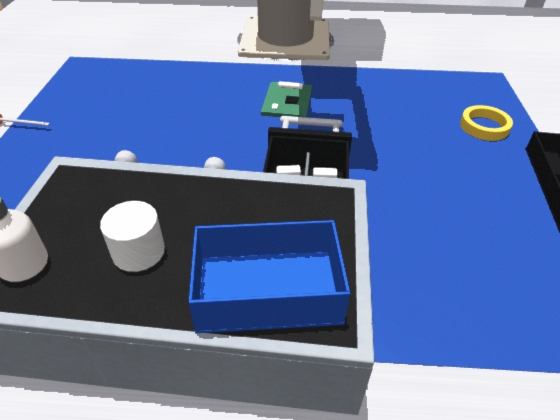

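View pics/t6.png

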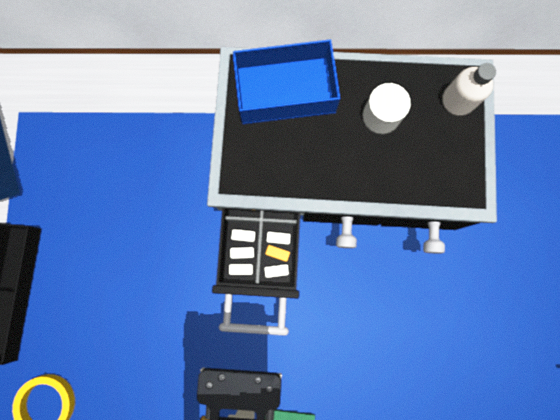

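The pictures show the bar drawer open, its bar at top px (254,329). Both knobs are shut at px (346,241) and (434,246), the objects on the chest haven't moved, and the gripper is clear.

```bash
python3 -c "
from plant import robot
print(robot.close_job())"
```

```text
the job is handed in; nothing more can be done
None
```

I pushed the open drawer (middle bay) fully home and then pulled the bar-handle drawer (left bay) out about 12.5 cm. I let go, backed the gripper clear and handed the job in at about 9.6 s.

- **Middle drawer:** I pushed it to its hard stop, where the force along x reached about 17 N. Its knob's front face measured x = 0.617 m, as expected for shut given the other knob and the chest's angle. An earlier look had put it about 2 mm further out, within pixel noise.
- **Bar drawer:** it came out without catching, so the interlock had freed. The bar's x went from about 0.620 to 0.495 m.
- **Final state:** the last wrist force was under 1 N, and the bin, can and bottle had not moved. No check failed. At the grip the force reading was about 11 N in x and 10 N in z, and it cleared once I let go.

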